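# Lower the photometer cover and start the zero reading

## Task

Take the zero reading on the photometer. Press the blue key so that the catch lets the open cover go, catch the falling cover on the back of your fingers before it drops shut and lower it gently until it is fully closed; only then press the green key and take your hand away. Do not grip the cover or force it further open, and leave the bottles and the timer alone.

Things in the scene. Friction and masses are not known exactly. Their poses are not given: they have to be found in the camera images.
- photometer: off-white bench photometer, 260 (x) x 240 (y) x 125 mm, fixed; origin at the centre of its underside, z up, front with the keys towards its own -x. Low sloping panel in front (65 mm high at x = -130 mm, 77 mm at x = -45 mm); from x = -45 mm a block with the open sample compartment stands 125 mm high, its front face upright and bare.
- cover (a joint): angle of the dark grey cover (about 0.3 kg, 180 mm wide, 19 mm thick, 165 mm from hinge to front lip), rad: 0 = fully shut, level; 1.18 = held open by the catch; stop at 1.32. Once the blue key lets it go it falls forward by its weight against a tired damper and bangs shut in about 1.5 to 2.3 s if nothing holds it.
- cover_hinge (a point): centre of the cover's hinge axis, on the photometer at x = 100 mm, y = 0, z = 126.5 mm in its frame; the axis runs along the photometer's y.
- cover_lip (a point): middle of the lower front edge of the cover's grip lip (8 mm thick, 170 mm wide), 165 mm from the hinge; moves with the cover. Shut, it is at x = -65 mm, z = 127.5 mm in the photometer's frame: the lip overhangs the block's front face by 20 mm, with 50 mm free under it down to the panel, so fingers can carry it from below until shut.
- release_top (a point): centre of the top of the blue key, right side of the panel (x = -100 mm, y = -68 mm in the photometer's frame), 26 (x) x 38 (y) mm, 8 mm proud; its top slopes 8 deg down to the front. It goes 6 mm straight down against a spring (1 N to start, 4.5 N at the bottom), lets the cover go at 3 mm, and springs back; keep it down about 0.2 s.
- release (a joint): travel of the blue key in m: 0 = up, 0.006 = fully down.
- start_top (a point): centre of the top of the green key, left side of the panel (x = -100 mm, y = +68 mm in the photometer's frame), same size, travel and spring as the blue key.
- start (a joint): travel of the green key in m: 0 = up, 0.006 = fully down.
- amber_bottle: amber glass-stoppered reagent bottle, 52 mm across, 99 mm high, standing left of the photometer; origin at the centre of its underside. Leave it alone.
- timer: cream round kitchen-type timer, 62 mm across, 48 mm high, standing right of the photometer; origin at the centre of its underside. Leave it alone.
- ink_bottle: dark violet dropper bottle, 47 mm across, 108 mm high, standing right of the photometer; origin at the centre of its underside. Leave it alone.

How it is judged:
On the way, in this order (a step that is already met when the one before it is completed fails the run):
1. the blue key is pressed down (value of joint release above 0.0035 m).
2. the falling cover is caught and carried by the fingers while still well open (between 0.12 and 1.1 rad) (value of joint cover between 0.12 and 1.1 rad and velocity of joint cover above -0.45 rad/s and contact force between the fingers and cover above 0.3 N), for 0.2 s.
3. the cover is fully shut (value of joint cover below 0.015 rad), for 0.2 s.
4. the green key is pressed down (value of joint start above 0.004 m).
At the end, for the whole second after the job is handed in: the cover is fully shut (under 0.015 rad, 2.5 mm at the lip) and both keys are up again (under 1.5 mm) (value of joint cover below 0.015 rad and value of joint each of start, release below 0.0015 m); the robot touches nothing.
It fails at once if the cover drops the last stretch: between 0.12 and 0.03 rad (20 to 5 mm at the lip) it closes faster than 0.45 rad/s (value of joint cover between 0.03 and 0.12 rad and velocity of joint cover below -0.45 rad/s).
It fails at once if the cover is lifted above its held-open angle (over 1.29 rad) (value of joint cover above 1.29 rad).
It fails at once if the green key is pressed while the cover is open (value of joint start above 0.004 m and value of joint cover above 0.03 rad).
It fails at once if the hand presses on the cover with more than 25 N (contact force between the fingers and cover above 25 N).
It fails at once if a bottle or the timer is moved by more than 10 mm (distance of any of amber_bottle, timer, ink_bottle from where it was at the start of the episode above 0.01 m).
It also fails if it takes over 40 s, if anything falls off the work surface, if the arm or the gripper's body presses on something with over 40 N, if the wrist force passes 120 N, or if a joint passes its speed limit or range.

## Robot

A 7-joint arm with a two-finger parallel gripper is mounted at the origin on a cart in front of the work surface, level with it; the furniture and walls round the work are solid. World frame = base frame: x ahead of the robot, y to its left, z up, the work surface at z = 0. Lengths are in m, angles in rad, forces in N, time in s.
With the tool pointing down it reaches from about 0.4 to 0.875 m from the base axis. Payload 19.3 kg.
Tool frame: the origin (TCP) lies at the very end of the fingers, on their centre line; the grasp point (between the pads) lies 19 mm behind it; z points along the fingers, y is the line along which they close (so a half turn about z gives the same grasp; the last joint's range is limited). The gripper opens to 85 mm and grips with 20 to 120 N. Pads are 22 mm wide; open, the fingers measure 114 mm over their backs; the gripper's body (76 mm by 85 mm) begins 54 mm behind the grasp point. The pads swing forward as they close: fully open they stand 13 mm farther back than shut.
Start: joints at [-1.211, 0.521, -0.036, 1.599, 0.021, 1.021, -0.113], TCP at [0.26, 0.568, 0.231] pointing down, gripper open.
Joint ranges: [-2.91, 2.91], [-0.3, 2.13], [-1.5, 1.42], [0.17, 2.43], [-1.26, 4.41], [0.16, 1.93], [-2.52, 2.52]. Speed limits (rad/s): [1.89, 1.89, 2.39, 2.39, 3.01, 3.01, 3.01].

## Interface

Orientations are given as [roll, pitch, yaw] about the fixed x, y, z axes, in that order (R = Rz(yaw) Ry(pitch) Rx(roll)).
In Python, from workcell import bot gives the robot as it stands.
- The arm moves only by the tool carry_out, never from a script. Its argument "rows" is a list that holds one entry, the list of rows, each a list of 4 numbers: the shift along the tool's x, y, z in m, then the turn about the tool's z in degrees. In form: [[[x, y, z, twist], ...]]. A call has 1 to 12 rows; each row is the pose to reach, as a shift and turn from the pose commanded when the call began, along the tool's axes at that moment; what a row does not reach only later rows make up. A row lasts 1/12 s, in which the tool goes at most 41.7 mm and 7.16 degrees, less where a joint would pass 70% of its speed; a pose out of reach is approached as far as the arm can. A call with a gripper value outside its range is refused whole. "grip" is the finger opening in m, from 0 to 0.0854, set as the call begins (left out, the last holds). The fingers move at their own pace and stop on an object; "grip_force" is the grip in N (left out, the last holds). Time passes only in rows, so rows that repeat a pose let the fingers close. It gives the time, the measured TCP pose, the force, the opening and the grip force at its end, in the units of the state.
- bot.observe(): the state, without advancing time (a new reading comes with each control period).
- bot.grab_frame(name): name is "scene" or "top"; returns a dict with "pixels" (420x560x3 uint8, red, green, blue), "K" (3x3 intrinsics, pixels), "pose" (4x4, takes a point from camera to world coordinates). Camera axes: x right, y down, z forward; pixel columns grow to the right and rows downward; lengths in m; the calibration is good to about 2 mm. A picture is of the moment at which its call begins. There is no depth.
- bot.job_done(): hands the job in; it is judged then, once.
Trained networks look in a picture, given as the dict that the camera call returned (one of the last four; its "shot" number tells which), for a name from the list of things; names that differ only in an ending like _2 or _b are one class to them, and where a whole thing is asked for, a point or a joint stands for the part that bears it (a point fixed in the world has none). Each returns a list of dicts, best first, with "conf" (0 to 1); they miss things now and then, are a little off and sometimes report something else, mostly with a low value. They report only what shows in the picture. A call takes as long as a camera call.
- bot.look_for(picture, label): "position" ([column, row] in pixels, amid what is visible of it).
- bot.regions_of(picture, label): "region" (420x560 bool, what is visible of it) and "position" ([column, row] in pixels, amid what is visible of it).
- bot.spot_point(picture, label): "position" ([column, row] in pixels: a listed point, or the origin of a listed thing).
The state is a dict: "clock": time; "qpos": joint angles; "qd": joint speeds; "joint_efforts": joint torques, N m; "position": TCP position; "tool_rot": TCP orientation; "force": force on the tool from outside, world axes, zero at the start; "moment": the same for the moment, N m; "grip_width": finger opening in m; "finger_force": force on a finger pad.
Only numpy, scipy, OpenCV 4.12 (cv2) and the standard library are available. Lean on these libraries where they do the work, as an engineer would, in place of code of your own. Each camera call takes 0.05 s, during which the arm holds its last target. There are 200 camera calls.

## Working session

There is one attempt and no reset: what is moved stays moved. The work goes in short steps, Python scripts to look and compute and a tool call to move; the robot and the scene stay as the last step left them, time stands still between calls to the robot, and variables do not carry over. Pictures are saved under pics/ and viewed, at most 10 in all, crops included, and the job is handed in when it is done.

Besides the shell and the picture viewer there is one more tool, called after "Call:" as name(argument=value, ...), one argument or row to a line, values as JSON. carry_out: Moves the arm, as the interface text tells. Its arguments: {"type":"object","properties":{"rows":{"type":"array","items":{"type":"array","items":{"type":"array","items":{"type":"number"}}}},"grip":{"type":"number"},"grip_force":{"type":"number"}},"required":["rows"]}

```bash
mkdir -p pics; cat > h.py <<'E'
import numpy as np,cv2
from workcell import bot
def ray(f,p):
    K=np.array(f["K"]);T=np.array(f["pose"]);d=T[:3,:3]@np.linalg.solve(K,[p[0],p[1],1.]);return T[:3,3],d/np.linalg.norm(d)
def tri(fs,ps):
    A=np.zeros((3,3));b=np.zeros(3)
    for f,p in zip(fs,ps):
        o,d=ray(f,p);M=np.eye(3)-np.outer(d,d);A+=M;b+=M@o
    return np.linalg.solve(A,b)
def onz(f,p,z):
    o,d=ray(f,p);return o+d*(z-o[2])/d[2]
def save(f,n): cv2.imwrite("pics/"+n,f["pixels"][:,:,::-1])
E
python3 - <<'E'
from h import *
np.set_printoptions(precision=4,suppress=True)
s=bot.grab_frame("scene");t=bot.grab_frame("top");save(s,"s0.png");save(t,"t0.png")
print(s["pose"],t["pose"])
for l in ["photometer","cover_hinge","cover_lip","release_top","start_top","amber_bottle","timer","ink_bottle"]:
    r=[bot.spot_point(f,l)[:2] for f in (s,t)]
    print(l,[[(np.round(q["position"]),round(q["conf"],2)) for q in x] for x in r])
    if r[0] and r[1]: print("   tri",tri((s,t),(r[0][0]["position"],r[1][0]["position"])))
    if r[1]: print("   top z0",onz(t,r[1][0]["position"],0))
print(bot.observe())
E
```

```text
[[ 0.5243 -0.3704  0.7668 -0.1645]
 [-0.8515 -0.2231  0.4745 -0.7161]
 [-0.0047 -0.9017 -0.4323  0.5104]
 [ 0.      0.      0.      1.    ]] [[-0.0125 -0.9899  0.1411  0.4493]
 [-0.9998  0.0104 -0.015  -0.2606]
 [ 0.0134 -0.1413 -0.9899  0.9343]
 [ 0.      0.      0.      1.    ]]
photometer [[(array([309., 252.]), 0.89)], [(array([307., 201.]), 0.87)]]
   tri [ 0.5948 -0.3264 -0.005 ]
   top z0 [ 0.5956 -0.3284  0.    ]
cover_hinge [[(array([350., 185.]), 0.95)], [(array([329., 152.]), 0.61)]]
   tri [ 0.6819 -0.3696  0.1288]
   top z0 [ 0.7183 -0.3857  0.    ]
cover_lip [[(array([331., 124.]), 0.76)], [(array([329., 155.]), 0.76)]]
   tri [ 0.633  -0.3469  0.2706]
   top z0 [ 0.7099 -0.3854  0.    ]
release_top [[(array([294., 250.]), 0.58)], [(array([326., 250.]), 0.55)]]
   tri [ 0.4708 -0.3596  0.0735]
   top z0 [ 0.4749 -0.3716  0.    ]
start_top [[(array([252., 221.]), 0.42)], [(array([265., 229.]), 0.59)]]
   tri [ 0.5213 -0.2284  0.077 ]
   top z0 [ 0.5285 -0.2265  0.    ]
amber_bottle [[(array([229., 231.]), 0.82), (array([254., 219.]), 0.5)], [(array([229., 216.]), 0.81)]]
[... 166 characters left out ...]
0041]
   top z0 [ 0.4327 -0.4492  0.    ]
ink_bottle [[(array([328., 314.]), 0.52)], [(array([381., 224.]), 0.52)]]
   tri [ 0.5086 -0.4702 -0.0369]
   top z0 [ 0.5377 -0.5064  0.    ]
{'clock': 0.9, 'qpos': array([-1.2112,  0.5214, -0.0363,  1.5995,  0.0212,  1.0211, -0.1128]), 'qd': array([ 0.0006,  0.0005,  0.0013, -0.0014,  0.0017,  0.0003, -0.0017]), 'joint_efforts': array([ -0.003 , -92.6811,   1.9764, -37.0265,   0.018 ,   0.0017,
        -0.    ]), 'position': array([0.2604, 0.5681, 0.2313]), 'tool_rot': array([-3.1416,  0.    ,  2.7117]), 'force': array([-0.0139,  0.2875, -0.1978]), 'moment': array([-0.0225, -0.0002, -0.0313]), 'finger_force': 0.0, 'grip_width': 0.08548630755630011}
```

View pics/s0.png

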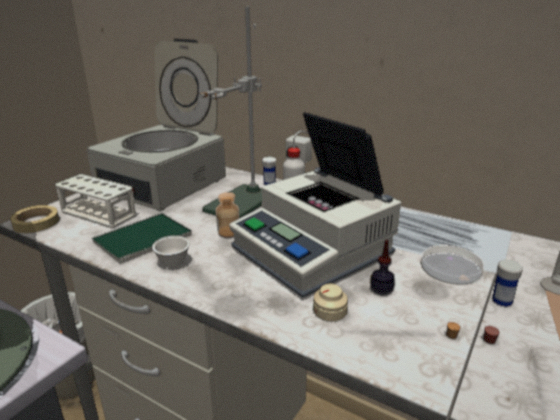

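View pics/t0.png

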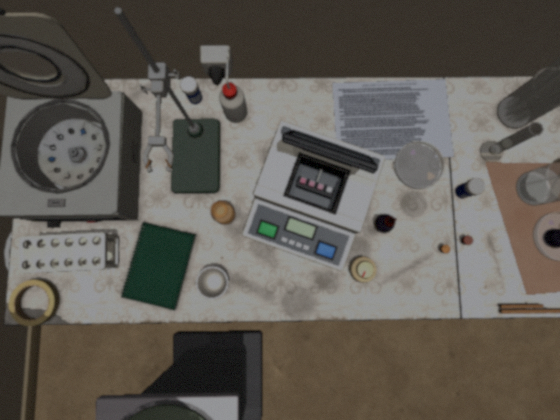

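The two pictures show the photometer turned about -22 deg. The blue key is at (297,250) in scene and (326,250) in top; the green key is at (256,223) and (267,229). The cover is open, the timer and ink bottle stand to the right and the amber bottle to the left. Next I fit the pose.

```bash
cat > fit.py <<'E'
from h import *
from scipy.optimize import least_squares
np.set_printoptions(precision=4,suppress=True)
a=1.18;L=np.array([100-165*np.cos(a)+1*np.sin(a),0,126.5+165*np.sin(a)+np.cos(a)])/1e3
P={"photometer":[0,0,0],"cover_hinge":[.1,0,.1265],"cover_lip":L,"release_top":[-.1,-.068,.0772],"start_top":[-.1,.068,.0772]}
obs=[]
for n in ("scene","top"):
    f=bot.grab_frame(n)
    for l,p in P.items():
        r=bot.spot_point(f,l)
        if r: obs.append((f,l,np.array(r[0]["position"])))
        if l.endswith("_top"):
            r=bot.regions_of(f,l)
            if r: print(n,l,"region",r[0]["position"],r[0]["conf"],r[0]["region"].sum())
def W(v,p):
    c,s=np.cos(v[2]),np.sin(v[2]);return np.array([v[0]+c*p[0]-s*p[1],v[1]+s*p[0]+c*p[1],p[2]])
def pr(f,X):
    T=np.linalg.inv(f["pose"]);u=np.array(f["K"])@(T[:3,:3]@X+T[:3,3]);return u[:2]/u[2]
res=lambda v:np.concatenate([pr(f,W(v,P[l]))-p for f,l,p in obs])
r=least_squares(res,[.595,-.327,-.38],loss="soft_l1",f_scale=1.5)
print(r.x)
for (f,l,p),e in zip(obs,res(r.x).reshape(-1,2)):print(l,p,e)
for l in P:print(l,W(r.x,P[l]))
print(bot.observe()["clock"])
E
python3 fit.py
```

```text
scene release_top region [295.6, 254.4] 0.72 204
scene start_top region [250.7, 223.5] 0.74 163
top release_top region [324.6, 252.6] 0.64 189
top start_top region [268.4, 226.6] 0.65 147
[ 0.5935 -0.3335 -0.3304]
photometer [312.  253.2] [ 0.9166 -2.185 ]
cover_hinge [348.2 185.6] [ 0.2078 -0.5584]
cover_lip [330.3 124.3] [ 1.0087 -4.2717]
release_top [329.6 314.1] [-29.6796 -66.3861]
start_top [251.4 221.7] [4.2983 0.0053]
photometer [309.6 199. ] [-0.2757  2.6244]
cover_hinge [329.  149.3] [-1.0908 -0.4756]
cover_lip [328.6 155.8] [-0.5667  0.4978]
release_top [326.6 246.5] [0.9988 2.1493]
start_top [268. 229.] [0.773  0.2254]
photometer [ 0.5935 -0.3335  0.    ]
cover_hinge [ 0.6881 -0.3659  0.1265]
cover_lip [ 0.6295 -0.3458  0.2794]
release_top [ 0.4768 -0.3654  0.0772]
start_top [ 0.5209 -0.2367  0.0772]
1.7
```

Call:
carry_out(
  rows=[
    [[0,0,-0.03,0],[-0.03,-0.005,-0.06,0],[-0.06,0.02,-0.07,0],[-0.09,0.05,-0.07,0]],
  ],
  grip=0,
)

```text
clock: 2.03
position: [0.364, 0.5761, 0.3061]
tool_rot: [3.136, 0.001, 2.712]
force: [0.9, 1.6, 0.0]
grip_width: 0.0387
finger_force: 0.0
```

```bash
cat > fit2.py <<'E'
from h import *
from scipy.optimize import least_squares
import fit as F
E
sed -i 's/r=bot.spot_point(f,l)$/r=bot.spot_point(f,l)\n        r=[q for q in r if q["conf"]>.4]/' fit.py
python3 - <<'E'
from h import *
from scipy.optimize import least_squares
np.set_printoptions(precision=4,suppress=True)
fs=[bot.grab_frame(n) for n in("scene","top")]
pts={}
for f,win,k in zip(fs,[(200,200,330,280),(230,200,360,280)],"st"):
    hsv=cv2.cvtColor(f["pixels"],cv2.COLOR_RGB2HSV)
    for nm,lo,hi in(("b",105,120),("g",50,85)):
        m=cv2.inRange(hsv,(lo,130,90),(hi,255,255));z=np.zeros_like(m);z[win[1]:win[3],win[0]:win[2]]=255;m&=z
        n,_,st,c=cv2.connectedComponentsWithStats(m);i=1+np.argmax(st[1:,4]) if n>1 else 0
        print(k,nm,c[i],st[i]);pts[k+nm]=c[i]
B=tri(fs,[pts["sb"],pts["tb"]]);G=tri(fs,[pts["sg"],pts["tg"]]);print(B,G,np.linalg.norm(B-G),np.arctan2(-(G-B)[0],(G-B)[1]))
print(onz(fs[1],pts["tb"],.077),onz(fs[1],pts["tg"],.077),onz(fs[0],pts["sb"],.077),onz(fs[0],pts["sg"],.077))
for f,n in zip(fs,"st"):
  for l in("release_top","start_top"):
    print(n,l,[(q["position"],q["conf"]) for q in bot.spot_point(f,l)[:2]])
save(cv2 and {"pixels":np.hstack([cv2.resize(fs[0]["pixels"][150:300,200:420],None,fx=1.8,fy=1.8,interpolation=2),cv2.resize(fs[1]["pixels"][120:270,220:440],None,fx=1.8,fy=1.8,interpolation=2)])},"c1.png")
E
```

```text
s b [296.5514 249.3892] [286 243  22  14 185]
s g [253.8992 222.7479] [245 218  19  11 119]
t b [325.3564 249.9521] [317 243  18  15 188]
t g [267.1657 229.0114] [259 222  18  15 175]
[ 0.4739 -0.3604  0.0736] [ 0.5214 -0.2325  0.0735] 0.1363879966200458 -0.35570246071976586
[ 0.474  -0.3604  0.077 ] [ 0.5215 -0.2332  0.077 ] [ 0.4687 -0.3628  0.077 ] [ 0.5155 -0.2359  0.077 ]
s release_top [([295.5, 247.4], 0.63)]
s start_top [([251.4, 221.9], 0.57)]
t release_top [([326.3, 249.1], 0.62)]
t start_top [([269.7, 230.9], 0.44)]
```

View pics/c1.png

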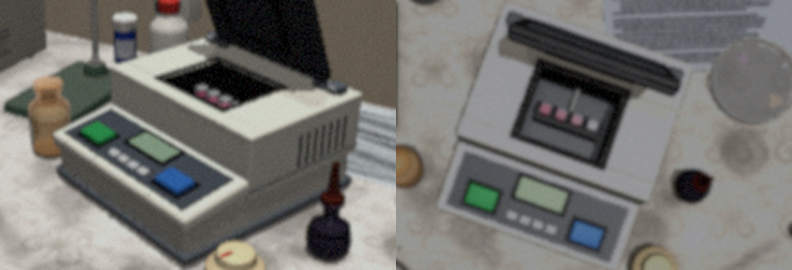

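The crop gives the keys cleanly: they are 136.4 mm apart (136 expected), the yaw is -0.356, and the origin is about (0.591,-0.331). Now I travel there.

Call:
carry_out(
  rows=[
    [[-0.27,-0.4,0,0],[-0.27,-0.4,0,0],[-0.27,-0.4,0,0],[-0.27,-0.4,0,0],[-0.27,-0.4,0,0],[-0.27,-0.4,0,0],[-0.27,-0.4,0,0],[-0.27,-0.4,0,0],[-0.27,-0.4,0,0],[-0.27,-0.4,0,0],[-0.27,-0.4,0,0],[-0.27,-0.4,0,0]],
  ],
)

```text
clock: 3.33
position: [0.4406, 0.0961, 0.3018]
tool_rot: [3.141, 0.001, 2.71]
force: [0.6, -0.4, 0.0]
grip_width: 0.0002
finger_force: 0.0
```

Call:
carry_out(
  rows=[
    [[-0.233,-0.394,0,-4.2],[-0.233,-0.394,0,-4.2],[-0.233,-0.394,0,-4.2],[-0.233,-0.394,0,-4.2],[-0.233,-0.394,0,-4.2],[-0.233,-0.394,0,-4.2],[-0.233,-0.394,0,-4.2],[-0.233,-0.394,0.03,-4.2],[-0.233,-0.394,0.04,-4.2],[-0.233,-0.394,0.06,-4.2],[-0.233,-0.394,0.08,-4.2],[-0.233,-0.394,0.08,-4.2]],
  ],
)

```text
clock: 4.33
position: [0.4877, -0.3578, 0.219]
tool_rot: [-3.141, -0.001, 2.784]
force: [-0.2, -0.7, -0.8]
grip_width: -0.0
finger_force: 0.0
```

```bash
cat > loc.py <<'E'
from h import *
np.set_printoptions(precision=4,suppress=True)
o=bot.observe();p=np.array(o["position"]);v=p-[.5914,-.3314,0];c,s=np.cos(-.356),np.sin(-.356)
f=o["force"]
print("local mm",np.round(1e3*np.array([c*v[0]+s*v[1],-s*v[0]+c*v[1],p[2]]),1),"yawerr deg",np.degrees(o["tool_rot"][2]-np.pi+.356),"F local",c*f[0]+s*f[1],-s*f[0]+c*f[1],f[2],"q",o["qpos"],o["clock"])
E
python3 loc.py
```

```text
local mm [-88.  -60.9 219. ] yawerr deg -0.1075514343229323 F local 0.025583534997545065 -0.7771419237052599 -0.762198295630993 q [ 0.2795  0.5302  0.3739  1.6829 -0.2246  0.9723  1.9471] 4.3333
```

Call:
carry_out(
  rows=[
    [[0,0,0.04,0],[0,0,0.08,0],[0,0,0.11,0],[-0.01,0,0.114,0],[-0.02,0,0.114,0],[-0.025,0,0.114,0],[-0.025,0,0.114,0],[-0.025,0,0.114,0]],
  ],
)

```text
clock: 5.0
position: [0.5129, -0.3643, 0.1086]
tool_rot: [-3.141, 0.002, 2.786]
force: [-0.2, 0.9, -0.5]
grip_width: 0.0002
finger_force: 0.0
```

```bash
python3 loc.py; python3 -c "
from h import *
save(bot.grab_frame('scene'),'s2.png')"
```

```text
local mm [-62.1 -58.2 108.6] yawerr deg 0.004102391286205153 F local -0.4857936640009122 0.8184918373245662 -0.5349944414853904 q [ 0.3155  0.6988  0.3165  1.701  -0.2871  0.7859  1.9814] 5.0
```

View pics/s2.png

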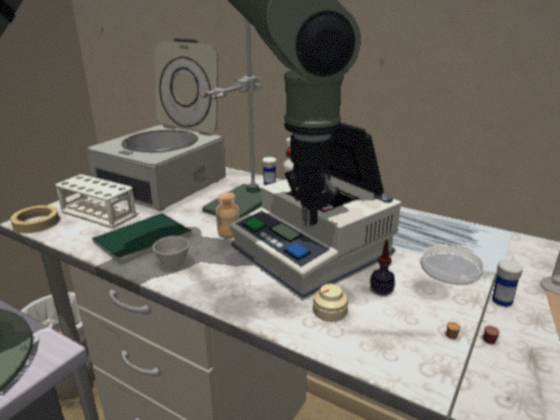

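The picture shows the closed fingertips at about (312,220), standing in front of the block's face, and the cover still open behind the wrist. Next I touch the face, which gives both its position and the arm's stiffness.

Call:
carry_out(
  rows=[
    [[-0.002,0,0,0],[-0.004,0,0,0],[-0.006,0,0,0],[-0.006,0,0,0]],
  ],
)

```text
clock: 5.38
position: [0.5182, -0.3665, 0.1075]
tool_rot: [-3.142, 0.0, 2.785]
force: [0.8, 0.1, 0.1]
grip_width: -0.0
finger_force: 0.0
```

```bash
python3 loc.py
```

```text
local mm [-56.4 -58.4 107.5] yawerr deg -0.022056012258524348 F local 0.6905739571473535 0.39041404295168525 0.11609615196982839 q [ 0.316   0.7086  0.3163  1.6845 -0.2878  0.7941  1.9785] 5.3833
```

Call:
carry_out(
  rows=[
    [[-0.001,0,0,0],[-0.002,0,0,0],[-0.002,0,0,0]],
  ],
)

```text
clock: 5.63
position: [0.5187, -0.3667, 0.1072]
tool_rot: [3.141, -0.002, 2.785]
force: [-7.8, 3.6, 6.9]
grip_width: -0.0002
finger_force: 3.8
```

```bash
python3 loc.py
```

```text
local mm [-55.9 -58.5 107.2] yawerr deg -0.04792775742633705 F local -8.538432799005305 0.6751345529070418 6.887870080223503 q [ 0.3161  0.711   0.3167  1.6805 -0.2876  0.7986  1.9776] 5.6333
```

Contact comes at tool local x = -55.9 mm, which is the -45 mm face plus 11 mm of half finger, so the pose is confirmed. The stiffness is about 6 N/mm. Now I go over the blue key.

Call:
carry_out(
  rows=[
    [[0.015,-0.003,0,0],[0.035,-0.007,0,0],[0.0455,-0.0095,0.01,0],[0.0455,-0.0095,0.02,0],[0.0455,-0.0095,0.022,0],[0.0455,-0.0095,0.022,0],[0.0455,-0.0095,0.022,0]],
  ],
)

```text
clock: 6.22
position: [0.4745, -0.3601, 0.0853]
tool_rot: [3.142, 0.0, 2.786]
force: [0.1, 0.1, 0.2]
grip_width: -0.0001
finger_force: 0.0
```

```bash
python3 loc.py; python3 - <<'E'
from h import *
f=[bot.grab_frame(n)["pixels"] for n in("scene","top")]
save({"pixels":np.hstack([cv2.resize(f[0][150:300,200:420],None,fx=1.8,fy=1.8,interpolation=2),cv2.resize(f[1][120:270,220:440],None,fx=1.8,fy=1.8,interpolation=2)])},"c2.png")
E
```

```text
local mm [-99.6 -67.7  85.3] yawerr deg -0.003565203690424908 F local 0.029817303445251207 0.13945827291255497 0.21240108846168626 q [ 0.3458  0.6882  0.2988  1.8032 -0.2968  0.6941  2.025 ] 6.2167
```

View pics/c2.png

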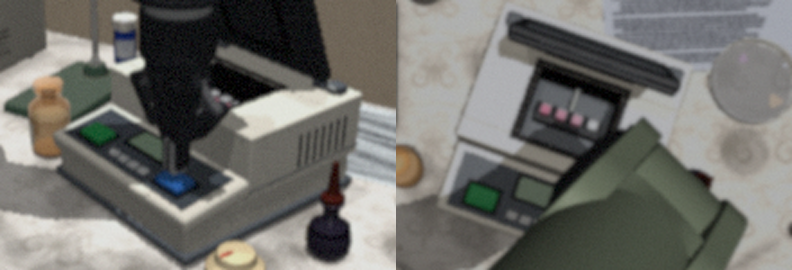

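The fingertips stand right over the blue key at (175,178) in the crop. The next call presses it, holds, then goes to the catching spot.

Call:
carry_out(
  rows=[
    [[0,0,0.008,0],[0,0,0.0145,0],[0,0,0.0145,0],[0,0,0.0145,0],[0,0,0.0145,0],[0,0.004,-0.025,0],[-0.012,0.008,-0.062,0],[-0.03,0.012,-0.095,0],[-0.049,0.012,-0.1,0],[-0.049,0.012,-0.1,0],[-0.049,0.012,-0.1,0]],
  ],
)

```text
clock: 7.23
position: [0.5244, -0.3658, 0.1847]
tool_rot: [-3.142, 0.0, 2.786]
force: [-0.5, -0.7, -1.0]
grip_width: -0.0
finger_force: 0.0
```

```bash
python3 loc.py; python3 - <<'E'
from h import *
f=[bot.grab_frame(n)["pixels"] for n in("scene",)]
save({"pixels":cv2.resize(f[0][80:300,200:420],None,fx=2,fy=2)},"c3.png")
E
python3 loc.py
```

```text
local mm [-50.9 -55.6 184.7] yawerr deg 0.01571846719851634 F local -0.22998638078306216 -0.7961539688070478 -1.044836298870234 q [ 0.285   0.6219  0.3569  1.619  -0.2536  0.9466  1.9447] 7.2333
local mm [-51.8 -55.8 184.2] yawerr deg -0.024263342928987405 F local -0.15650220384190225 -0.0454941262616685 -0.06857335389829666 q [ 0.2854  0.6219  0.3571  1.6206 -0.2535  0.9465  1.9448] 7.2833
```

View pics/c3.png

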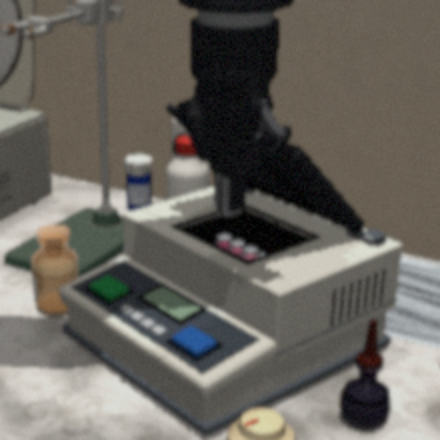

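The cover has been let go and is coming down onto the fingers at about (255,165) in the crop. I hold to take it.

Call:
carry_out(
  rows=[
    [[0,0,0,0],[0,0,0,0],[0,0,0,0],[0,0,0,0],[0,0,0,0],[0,0,0,0]],
  ],
)

```text
clock: 7.78
position: [0.5235, -0.366, 0.1852]
tool_rot: [-3.142, -0.001, 2.785]
force: [-2.7, -0.2, -1.3]
grip_width: 0.0001
finger_force: 1.0
```

```bash
python3 loc.py; python3 - <<'E'
from h import *
f=[bot.grab_frame(n)["pixels"] for n in("scene",)]
save({"pixels":cv2.resize(f[0][80:300,200:420],None,fx=2,fy=2)},"c4.png")
E
```

```text
local mm [-51.6 -56.1 185.2] yawerr deg -0.044992497641096446 F local -2.4613686174671536 -1.1592035693445941 -1.309909487638586 q [ 0.2854  0.6209  0.3576  1.6199 -0.2533  0.9474  1.9445] 7.7833
```

View pics/c4.png

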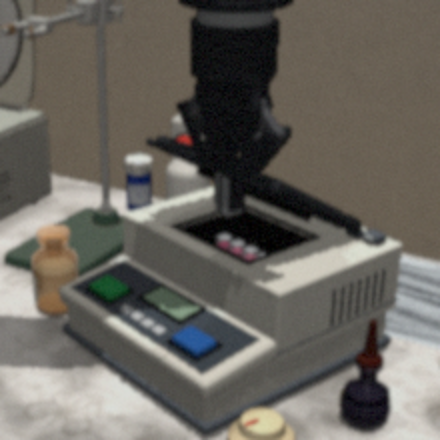

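The cover rests on the fingers, with 2.5 N of push, the lip at (165,145) in the crop and an angle of about 0.55 rad. I lower it along the lip's arc.

Call:
carry_out(
  rows=[
    [[0.0014,0,0.0028,0],[0.0028,0,0.0056,0],[0.0043,0,0.0085,0],[0.0057,0,0.0114,0],[0.0072,0,0.0143,0],[0.0087,0,0.0173,0],[0.01,0,0.0203,0],[0.0113,0,0.0233,0],[0.0126,0,0.0264,0],[0.0136,0,0.0295,0],[0.0146,0,0.0326,0],[0.0156,0,0.0357,0]],
  ],
)

```text
clock: 8.83
position: [0.5083, -0.3603, 0.149]
tool_rot: [3.142, -0.002, 2.785]
force: [-5.6, 1.5, 1.5]
grip_width: -0.0001
finger_force: 3.2
```

```bash
python3 loc.py
```

```text
local mm [-67.8 -56.1 149. ] yawerr deg -0.047660636589978655 F local -5.783465479736271 -0.5911266543596037 1.4831185232399404 q [ 0.2954  0.6405  0.3415  1.6912 -0.2674  0.8577  1.9646] 8.8333
```

Call:
carry_out(
  rows=[
    [[0.0008,0,0.0024,0],[0.0016,0,0.0049,0],[0.0023,0,0.0073,0],[0.003,0,0.0098,0],[0.0036,0,0.0122,0],[0.0042,0,0.0146,0],[0.0047,0,0.017,0],[0.0052,0,0.0195,0],[0.0056,0,0.0219,0]],
  ],
)

```text
clock: 9.58
position: [0.5032, -0.3585, 0.1271]
tool_rot: [-3.142, -0.001, 2.785]
force: [-4.6, 1.5, 0.1]
grip_width: 0.0001
finger_force: 2.9
```

```bash
python3 loc.py
```

```text
local mm [-73.3 -56.1 127.1] yawerr deg -0.04695007774193334 F local -4.86267520379454 -0.18153347827014055 0.08002855953401411 q [ 0.3034  0.6607  0.3297  1.7202 -0.278   0.8082  1.9761] 9.5833
```

Call:
carry_out(
  rows=[
    [[0.0003,0,0.0016,0],[0.0006,0,0.0033,0],[0.0009,0,0.005,0],[0.0011,0,0.0066,0],[0.0012,0,0.0083,0],[0.0014,0,0.0099,0]],
  ],
)

```text
clock: 10.08
position: [0.5019, -0.3579, 0.1172]
tool_rot: [3.142, -0.001, 2.785]
force: [-5.3, 1.0, -0.8]
grip_width: 0.0001
finger_force: 2.8
```

```bash
python3 loc.py
```

```text
local mm [-74.7 -56.1 117.2] yawerr deg -0.04967838306340006 F local -5.338629781627691 -0.8775381900213631 -0.7643629897207813 q [ 0.3073  0.672   0.324   1.7296 -0.283   0.7876  1.9809] 10.0833
```

Call:
carry_out(
  rows=[
    [[0.0001,0,0.0016,0],[0.0002,0,0.0033,0],[0.0003,0,0.005,0],[0.0004,0,0.0066,0],[0.0004,0,0.0083,0],[0.0004,0,0.0099,0]],
  ],
)

```text
clock: 10.58
position: [0.5011, -0.3577, 0.1072]
tool_rot: [3.142, -0.002, 2.785]
force: [-8.1, 1.4, -1.4]
grip_width: -0.0001
finger_force: 4.1
```

```bash
python3 loc.py
```

```text
local mm [-75.5 -56.1 107.2] yawerr deg -0.05404642872501494 F local -8.08278940526637 -1.5596347826410795 -1.4487213735966076 q [ 0.3114  0.6848  0.3182  1.7362 -0.288   0.7689  1.9852] 10.5833
```

Call:
carry_out(
  rows=[
    [[0,0,0.0012,0],[0,0,0.0025,0],[0,0,0.0037,0],[0,0,0.005,0],[0.0001,0,0.0062,0],[0.0001,0,0.0075,0],[0.0001,0,0.0087,0],[0.0001,0,0.01,0],[0.0001,0,0.0112,0]],
  ],
)

```text
clock: 11.33
position: [0.5008, -0.3577, 0.0966]
tool_rot: [3.141, -0.002, 2.784]
force: [-13.2, 4.6, 14.4]
grip_width: 0.0001
finger_force: 6.7
```

```bash
python3 loc.py
```

```text
local mm [-75.8 -56.2  96.6] yawerr deg -0.06560538375589631 F local -13.948547682460996 -0.2501356145490812 14.395323297338342 q [ 0.316   0.6991  0.3117  1.7418 -0.2938  0.749   1.99  ] 11.3333
```

The cover is seated: it now pushes back up with 14 N. I back straight off and look.

Call:
carry_out(
  rows=[
    [[0.001,0,-0.0005,0],[0.002,0,-0.0005,0],[0.004,0,-0.0005,0],[0.01,0,-0.0005,0],[0.02,0,-0.0005,0],[0.025,0,-0.0005,0]],
  ],
)

```text
clock: 11.83
position: [0.4777, -0.3488, 0.0971]
tool_rot: [-3.142, -0.0, 2.785]
force: [-0.4, -0.1, -0.0]
grip_width: -0.0
finger_force: 0.0
```

```bash
python3 loc.py; python3 - <<'E'
from h import *
f=[bot.grab_frame(n)["pixels"] for n in("scene",)]
save({"pixels":cv2.resize(f[0][80:300,200:420],None,fx=2,fy=2)},"c5.png")
E
```

```text
local mm [-100.5  -55.9   97.1] yawerr deg -0.038566878060509686 F local -0.355822892569565 -0.2730062301402036 -0.0449767102215928 q [ 0.318   0.6663  0.3097  1.8093 -0.2927  0.7112  2.0031] 11.8333
```

View pics/c5.png

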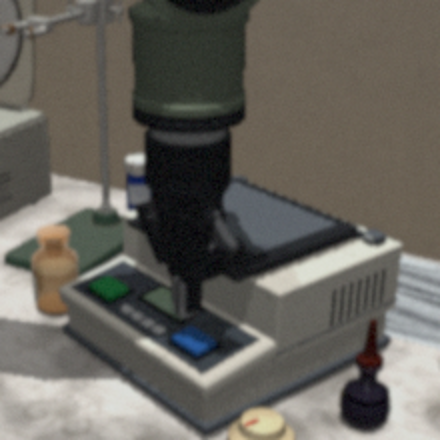

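The cover is shut flat in the picture, with the green key at (110,288). I move over to the green key.

Call:
carry_out(
  rows=[
    [[0.003,0.04,0,0],[0.003,0.08,0,0],[0.003,0.115,0,0],[0.003,0.124,0,0],[0.003,0.124,0.008,0],[0.003,0.124,0.012,0],[0.003,0.124,0.012,0],[0.003,0.124,0.012,0]],
  ],
)

```text
clock: 12.55
position: [0.5185, -0.2333, 0.0849]
tool_rot: [-3.141, -0.001, 2.783]
force: [0.6, -0.0, 0.5]
grip_width: 0.0001
finger_force: 0.0
```

```bash
python3 loc.py
```

```text
local mm [-102.5   66.5   84.9] yawerr deg -0.137877572160223 F local 0.5973502506914502 0.2031808512800044 0.45714783260322683 q [ 0.0994  0.658   0.3123  1.8765 -0.3124  0.6553  1.8127] 12.55
```

Call:
carry_out(
  rows=[
    [[0,0,0.005,0],[0,0,0.01,0],[0,0,0.0135,0],[0,0,0.0135,0],[0,0,0.0135,0],[0,0,0.0135,0]],
  ],
)

```text
clock: 13.05
position: [0.5191, -0.2327, 0.0716]
tool_rot: [-3.141, 0.0, 2.784]
force: [-1.0, -2.7, 4.5]
grip_width: 0.0001
finger_force: 1.9
```

```bash
python3 loc.py
```

```text
local mm [-102.1   67.3   71.6] yawerr deg -0.07262166175691598 F local -0.022652683909062388 -2.938358295077346 4.50674510227555 q [ 0.106   0.6784  0.3011  1.8814 -0.3212  0.6284  1.8196] 13.05
```

Call:
carry_out(
  rows=[
    [[0,0,0.001,0],[0,0,0.001,0],[0,0,-0.02,0],[0.01,0,-0.06,0],[0.03,0,-0.1,0],[0.05,0,-0.14,0],[0.05,0,-0.15,0],[0.05,0,-0.15,0]],
  ],
)

```text
clock: 13.72
position: [0.4728, -0.2146, 0.2252]
tool_rot: [3.14, 0.005, 2.785]
force: [-0.4, 0.5, 0.5]
grip_width: -0.0002
finger_force: 0.0
```

```bash
python3 loc.py; python3 - <<'E'
from h import *
f=[bot.grab_frame(n)["pixels"] for n in("scene",)]
save({"pixels":cv2.resize(f[0][80:340,180:420],None,fx=2,fy=2)},"c6.png")
E
```

```text
local mm [-151.8   68.2  225.2] yawerr deg -0.03864837908485604 F local -0.5619280379734239 0.3620244531676514 0.5245564485320199 q [-0.0059  0.3851  0.4179  1.9035 -0.1997  0.8882  1.7248] 13.7167
```

View pics/c6.png

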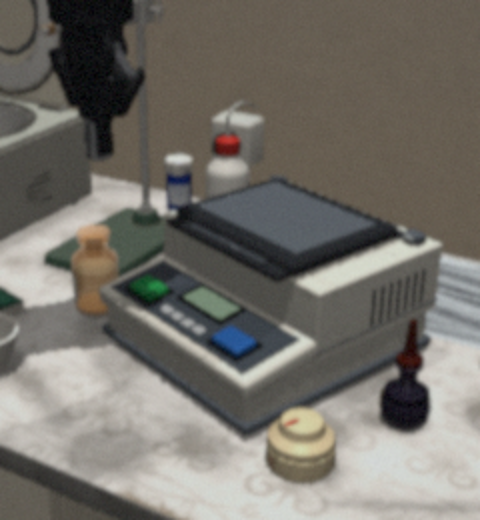

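The cover is flat shut, both keys (green at (150,288), blue at (235,340) in the crop) are up, the bottles and timer are where they were, and the hand is clear. I hand the job in.

```bash
python3 -c "
from h import *
print(bot.job_done())"
```

```text
the job is handed in; nothing more can be done
None
```

I released the cover with the blue key, caught it at about 0.55 rad, lowered it until shut, pressed the green key, withdrew the hand and handed the job in at about 14 s; no verdict was returned.

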